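Load the spring tester to its gauge and bring the magnifier over the pointer

TASK

First swing the magnifier well clear of the spring tester's pan. Then add or take off hexagonal weights until the pan's pointer comes as level as whole weights allow with the top of the gauge pillar standing at the pointer's tip, and put every weight that is not on the pan into the shallow tray. Only then swing the magnifier back so that its lens is centred over the pointer's tip, and leave the other things on the shelf where they are.

Things in the scene. Friction and masses are not known exactly. Their poses are not given: they have to be found in the camera images.
- tester: fixed spring tester: grey base plate 240 x 300 x 12 mm, a drum of 160 mm diameter up to 50 mm above the shelf that carries the sprung pan, and a pivot post (22 mm diameter, 196 mm high) for the magnifier; origin on the shelf under the pan's centre. In its frame the pointer lies at +y, the pivot post at x 110, y 170 mm
- pan_centre (a point): centre of the upper face of the sprung pan's floor, on which weights stand; round steel pan, 83 mm inner radius, lip 12 mm above the floor; 115 mm above the shelf when empty. It sinks straight down without tilting
- pan (a joint): how far the pan has sunk, m: 0 empty, about 9 mm for each weight on it, stop at 58 mm
- pointer (a point): upper face of the pan's brass pointer, a flat tongue 12 mm wide sticking out of the pan's side, at its tip (4 mm from the end, 120 mm from the pan's centre); level with the pan's floor and moves with it
- gauge_tall_top (a point): centre of the top of the taller square steel gauge pillar (14 x 14 mm, top 106 mm above the shelf), fixed. One of the two pillars stands just beyond the pointer's tip (17 mm from point pointer) and is the one in use; the other is parked at the far corner of the base plate, across the pan. Which is which changes
- gauge_short_top (a point): centre of the top of the shorter square steel gauge pillar (14 x 14 mm, top 70 mm above the shelf), fixed; see gauge_tall_top
- lens_arm (a joint): angle of the magnifier's cast swing arm, rad, growing as it swings clockwise seen from above, away from the pan; 0 when the arm points along the tester's -x; range -0.75 to 1.2; stays where it is left
- lens_centre (a point): centre of the magnifier lens, in a black ring of 100 mm outer diameter and 12 mm thick, about 206 mm above the shelf, 121 mm from the pivot axis
- lens_handle (a point): top centre of the upright round black handle (14 mm diameter, 40 mm tall, standing on a tab whose top is 211 mm above the shelf) at the outer end of the magnifier, 174 mm from the pivot axis
- lens_pivot (a point): on the upright pivot axis of the magnifier arm, 211 mm above the shelf
- tray: shallow open aluminium tray, fixed, 240 (x) x 150 (y) mm outside, walls 4 mm thick and 20 mm high, floor 4 mm thick; origin at the centre of its underside
- weight0: stainless test weight: a hexagonal base 36 mm across flats and 20 mm high with a round stem of 18 mm diameter on top, 50 mm high in all, about 250 g; origin at the centre of the base's underside, z along the stem. May be absent (None). Starts on the pan.
- weight1: stainless test weight: a hexagonal base 36 mm across flats and 20 mm high with a round stem of 18 mm diameter on top, 50 mm high in all, about 250 g; origin at the centre of the base's underside, z along the stem. May be absent (None). Starts on the pan.
- weight2: stainless test weight: a hexagonal base 36 mm across flats and 20 mm high with a round stem of 18 mm diameter on top, 50 mm high in all, about 250 g; origin at the centre of the base's underside, z along the stem. May be absent (None). Starts on the pan.
- weight3: stainless test weight: a hexagonal base 36 mm across flats and 20 mm high with a round stem of 18 mm diameter on top, 50 mm high in all, about 250 g; origin at the centre of the base's underside, z along the stem. May be absent (None). Starts loose on the shelf.
- weight4: stainless test weight: a hexagonal base 36 mm across flats and 20 mm high with a round stem of 18 mm diameter on top, 50 mm high in all, about 250 g; origin at the centre of the base's underside, z along the stem. May be absent (None). Starts loose on the shelf.
- weight5: stainless test weight: a hexagonal base 36 mm across flats and 20 mm high with a round stem of 18 mm diameter on top, 50 mm high in all, about 250 g; origin at the centre of the base's underside, z along the stem. May be absent (None). Starts loose on the shelf.
- weight6: stainless test weight: a hexagonal base 36 mm across flats and 20 mm high with a round stem of 18 mm diameter on top, 50 mm high in all, about 250 g; origin at the centre of the base's underside, z along the stem. May be absent (None). Starts loose on the shelf.
- weight7: stainless test weight: a hexagonal base 36 mm across flats and 20 mm high with a round stem of 18 mm diameter on top, 50 mm high in all, about 250 g; origin at the centre of the base's underside, z along the stem. May be absent (None). Starts loose on the shelf.
- bezel: brass viewport bezel, a ring 90 mm outside, 60 mm inside, 12 mm high; bystander
- gasket: copper gasket, a ring 60 mm outside, 44 mm inside, 4 mm thick; bystander
- wrench: bent dark steel wrench about 190 mm long, 9 mm high; bystander; origin in its handle
- bolt_a: grimy stainless M10 bolt 63 mm long, lying; bystander
- bolt_b: grimy stainless M10 bolt 63 mm long, lying; bystander
There are look-alikes about, which are no part of the job. Leave any yellow look-alike of the weight2 alone.

How it is judged:
By the outcome, as a careful person would: the job done as asked, in the order asked, and still so for the second after the job is handed in, with the robot touching nothing.
Of weight0, weight1, weight2 only 2 to 3 are there at a start; the rules pass over those that are not, and their reading is None.
Of weight3, weight4, weight5, weight6, weight7 only 4 to 5 are there at a start; the rules pass over those that are not, and their reading is None.
At some moment in a run one of weight3, weight4, weight5, weight6, weight7 may be knocked a few centimetres aside while the robot is not near it.
Once in a run the grip may slacken for a moment while it holds something.
It also fails if it takes over 210 s, if anything falls off the work surface, if the arm or the gripper's body presses on something with over 40 N, if the wrist force passes 120 N, or if a joint passes its speed limit or range.

ROBOT

A 6-joint arm with a two-finger parallel gripper is mounted at the origin on the work surface. World frame = base frame: x ahead of the robot, y to its left, z up, the work surface at z = 0. Lengths are in m, angles in rad, forces in N, time in s.
With the tool pointing down it reaches from about 0.225 to 0.875 m from the base axis. Payload 3.4 kg.
Tool frame: the origin (TCP) lies midway between the tips of the shut fingers; the grasp point (between the pads) lies robot.tcp_to_grasp behind it (robot.tcp_to_grasp is the distance from the TCP to the grasp point, in m); z points along the fingers, y is the line along which they close (so a half turn about z gives the same grasp; the last joint's range is limited). The gripper opens to 85 mm and grips with 20 to 120 N. Pads are 22 mm wide; open, the fingers measure 114 mm over their backs; the gripper's body (76 mm by 85 mm) begins 54 mm behind the grasp point. The pads swing forward as they close: fully open they stand 13 mm farther back than shut.
Start: joints at [-1.275, 0.276, 1.505, -0, 1.361, -0.121], TCP at [0.233, -0.526, 0.231] pointing down, gripper open.
Joint ranges: [-2.89, 2.89], [-0.75, 2.08], [0.22, 2.7], [-1.18, 4.32], [0.11, 2.71], [-2.7, 2.7]. Speed limits (rad/s): [2.57, 2.57, 3.14, 3.14, 3.14, 3.14].

INTERFACE

Orientations are given as a unit quaternion [w, x, y, z].
In Python, from plant import robot gives the robot as it stands.
- The arm moves only by the tool step_arm, never from a script. Its argument "commands" is a list of rows, each a list of 2 entries, a list of its own where there are three numbers: the shift along the world's x, y, z in m, then the turn, a rotation vector about the world's x, y, z in degrees. In form: [[[tx, ty, tz], [rx, ry, rz]], ...]. A call has 1 to 12 rows; each row is the pose to reach, as a shift and turn from the pose commanded when the call began; what a row does not reach only later rows make up. A row lasts 1/8 s, in which the tool goes at most 62.5 mm and 10.7 degrees, less where a joint would pass 70% of its speed; a pose out of reach is approached as far as the arm can. A call with a gripper value outside its range is refused whole. "hand" is the opening, from 0 (shut) to 1 (fully open), set as the call begins (left out, the last holds). The fingers move at their own pace and stop on an object; the grip force is fixed at half the most. Time passes only in rows, so rows that repeat a pose let the fingers close. It gives the time, the measured TCP pose, the force, the opening and the grip force at its end, in the units of the state.
- robot.observe(): the state, without advancing time (a new reading comes with each control period).
- robot.capture(name): name is "scene" or "top" or "wrist"; returns a dict with "frame" (420x560x3 uint8, blue, green, red), "fx", "fy", "cx", "cy" (pixels), "k1" (the pictures are not rectified: a ray, as slopes to the right and down, at radius r is drawn at 1 + k1 r^2 times it, then the intrinsics apply), "position" and "orientation" of the camera in the world; the wrist camera has in their place "tool_from_camera" (4x4, takes a point from camera to tool coordinates, whose origin is the TCP and whose axes are the flange's). Camera axes: x right, y up, looking along -z (the intrinsics and any distortion apply to the point x, -y, -z); pixel columns grow to the right and rows downward; lengths in m; the calibration is good to about 2 mm. A picture is of the moment at which its call begins: read the wrist's pose just before it. There is no depth.
- robot.finish_job(): hands the job in; it is judged then, once.
Trained networks look in the newest picture that a camera, given by its name, has taken for a name from the list of things; names that differ only in an ending like _2 or _b are one class to them, and where a whole thing is asked for, a point or a joint stands for the part that bears it (a point fixed in the world has none). Each returns a list of dicts, best first, with "conf" (0 to 1); they miss things now and then, are a little off and sometimes report something else, mostly with a low value. They report only what shows in the picture. A call takes as long as a camera call. They do not tell look-alikes from the thing itself.
- robot.search_frame(camera, name): "box" ([left, top, right, bottom] in pixels, round what is visible of it).
- robot.spot_point(camera, name): "centre" ([row, column] in pixels: a listed point, or the origin of a listed thing).
The state is a dict: "t": time; "qpos": joint angles; "joint_velocities": joint speeds; "joint_efforts": joint torques, N m; "eef_pos": TCP position; "orientation": TCP orientation; "contact_force": force on the tool from outside, world axes, zero at the start; "ft_torque": the same for the moment, N m; "gripper_width": finger opening in m; "grasp_force": force on a finger pad.
Only numpy, scipy, OpenCV 4.12 (cv2) and the standard library are available. Lean on these libraries where they do the work, as an engineer would, in place of code of your own. Each camera call takes 0.05 s, during which the arm holds its last target. There are 200 camera calls.

## Working session

There is one attempt and no reset: what is moved stays moved. The work goes in short steps, Python scripts to look and compute and a tool call to move; the robot and the scene stay as the last step left them, time stands still between calls to the robot, and variables do not carry over. Pictures are saved under pics/ and viewed, at most 14 in all, crops included, and the job is handed in when it is done.

Besides the shell and the picture viewer there is one more tool, called after "Emit:" as name([rows], argument=value, ...), one row to a line, values as JSON. step_arm: Moves the arm, as the interface text tells. Its arguments: {"type":"object","properties":{"commands":{"type":"array"},"hand":{"type":"number"}},"required":["commands"]}

```bash
mkdir -p pics; ls
cat > h.py <<'E'
import numpy as np, cv2
from plant import robot
from scipy.spatial.transform import Rotation as R
def rot(q): return R.from_quat([q[1],q[2],q[3],q[0]]).as_matrix()
def cap(name,save=None):
    s=robot.observe(); c=robot.capture(name)
    if 'position' in c: c['T']=(rot(c['orientation']),np.array(c['position']))
    else:
        A=np.array(c['tool_from_camera']); Rt=rot(s['orientation'])
        c['T']=(Rt@A[:3,:3],Rt@A[:3,3]+np.array(s['eef_pos']))
    if save: cv2.imwrite('pics/'+save+'.png',c['frame'])
    return c
def ray(c,row,col):
    xd=(col-c['cx'])/c['fx']; yd=(row-c['cy'])/c['fy']
    x,y=xd,yd
    for _ in range(20):
        k=1+c['k1']*(x*x+y*y); x,y=xd/k,yd/k
    return c['T'][0]@np.array([x,-y,-1.]), c['T'][1]
def atz(c,rc,z):
    d,p=ray(c,*rc); return p+d*(z-p[2])/d[2]
def pix(c,P):
    q=c['T'][0].T@(np.array(P)-c['T'][1]); x,y=q[0]/-q[2],-q[1]/-q[2]
    k=1+c['k1']*(x*x+y*y); return c['cy']+c['fy']*y*k, c['cx']+c['fx']*x*k
def tri(*obs):
    A=np.zeros((3,3));b=np.zeros(3)
    for c,rc in obs:
        d,p=ray(c,*rc); d=d/np.linalg.norm(d); M=np.eye(3)-np.outer(d,d); A+=M;b+=M@p
    return np.linalg.solve(A,b)
E
python3 - <<'E'
from h import *
np.set_printoptions(precision=3,suppress=True)
print(robot.tcp_to_grasp,robot.observe())
Z={'tester':0,'pan_centre':.09,'pointer':.09,'gauge_tall_top':.106,'gauge_short_top':.07,'lens_centre':.206,'lens_handle':.251,'lens_pivot':.211,'tray':0,'weight3':0,'bezel':0,'gasket':0,'wrench':0,'bolt_a':0}
for n in ['top','scene']:
    c=cap(n,n+'0'); print(n,c['T'][1])
    for k,z in Z.items():
        for d in robot.spot_point(n,k):
            if d['conf']>.25: print(k,round(d['conf'],2),np.round(d['centre']),atz(c,d['centre'],z))
E
```

```text
pics
0.0187 {'t': 0.0, 'qpos': array([-1.275,  0.277,  1.506, -0.   ,  1.361, -0.121]), 'joint_velocities': array([ 0.   , -0.001, -0.001,  0.001, -0.002,  0.003]), 'joint_efforts': array([ -0.001, -41.678, -24.581,  -0.001,   0.011,   0.   ]), 'eef_pos': array([ 0.233, -0.525,  0.23 ]), 'orientation': array([-0.001,  0.978,  0.207, -0.   ]), 'contact_force': array([-0.185, -0.415, -0.153]), 'ft_torque': array([0.053, 0.004, 0.05 ]), 'grasp_force': 0.0, 'gripper_width': 0.08554300055700556}
top [0.339 0.021 1.237]
tester 0.57 [220. 256.] [0.567 0.105 0.   ]
pan_centre 0.55 [214. 256.] [0.567 0.1   0.09 ]
pan_centre 0.44 [218. 222.] [0.544 0.189 0.09 ]
gauge_tall_top 0.55 [170. 276.] [0.693 0.066 0.106]
gauge_short_top 0.32 [212. 258.] [0.578 0.098 0.07 ]
lens_centre 0.74 [206. 214.] [0.551 0.196 0.206]
lens_handle 0.86 [216. 223.] [0.52  0.164 0.251]
lens_pivot 0.94 [161. 185.] [0.65  0.286 0.211]
tray 0.73 [261. 403.] [ 0.509 -0.328  0.   ]
weight3 0.75 [198. 269.] [0.637 0.076 0.   ]
weight3 0.72 [217. 319.] [ 0.603 -0.073  0.   ]
weight3 0.71 [222. 348.] [ 0.599 -0.158  0.   ]
wei
[... 1387 characters left out ...]
08 0.   ]
weight3 0.68 [208. 285.] [0.386 0.114 0.   ]
weight3 0.64 [277. 239.] [ 0.594 -0.069  0.   ]
weight3 0.64 [255. 220.] [ 0.51  -0.098  0.   ]
weight3 0.53 [308. 216.] [ 0.664 -0.14   0.   ]
weight3 0.52 [288. 198.] [ 0.596 -0.165  0.   ]
weight3 0.51 [238. 185.] [ 0.422 -0.17   0.   ]
weight3 0.5 [233. 284.] [0.484 0.079 0.   ]
bezel 0.7 [321. 229.] [ 0.706 -0.12   0.   ]
bezel 0.61 [307. 212.] [ 0.66  -0.146  0.   ]
gasket 0.7 [225. 226.] [ 0.403 -0.058  0.   ]
gasket 0.39 [231. 305.] [0.491 0.134 0.   ]
wrench 0.7 [211. 397.] [0.495 0.403 0.   ]
bolt_a 0.71 [335. 179.] [ 0.709 -0.226  0.   ]
bolt_a 0.57 [339. 140.] [ 0.692 -0.303  0.   ]
bolt_a 0.26 [214. 292.] [0.418 0.123 0.   ]
```

Run:
```python
import cv2
a=cv2.imread('pics/top0.png')[130:310,120:440]; cv2.imwrite('pics/a.png',cv2.resize(a,(800,450),interpolation=cv2.INTER_CUBIC))
a=cv2.imread('pics/scene0.png')[130:360,110:430]; cv2.imwrite('pics/b.png',cv2.resize(a,(800,575),interpolation=cv2.INTER_CUBIC))
```

```text
(no output)
```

View pics/a.png

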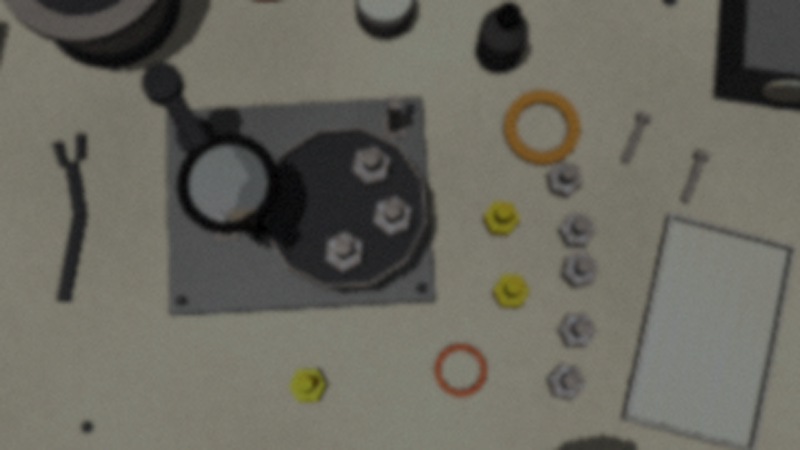

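View pics/b.png

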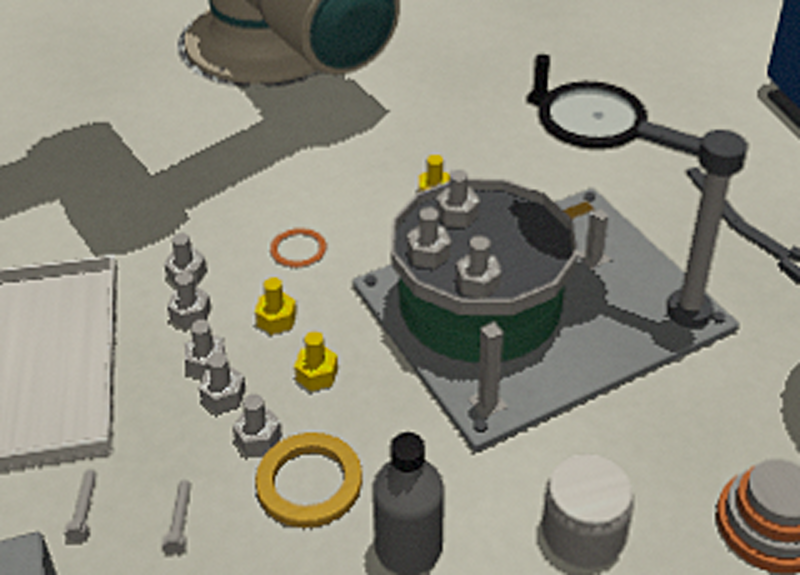

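The top view shows three weights on the pan (a.png: 371,162; 391,214; 343,250), five steel ones loose in a column near x=565-580, and three yellow look-alikes. The lens is over the pointer. In b.png the pillar at the pointer tip (597,237) is the short one, so about five weights are needed on the pan. The tall pillar is parked at (488,365).

Run:
```python
from h import *
np.set_printoptions(precision=4,suppress=True)
C={n:cap(n) for n in ['top','scene']}
for k in ['lens_handle','lens_pivot','lens_centre','gauge_tall_top','pan_centre','tray','tester']:
    o=[]
    for n in C:
        r=robot.spot_point(n,k)
        if r: o.append((C[n],r[0]['centre']))
    if len(o)==2:
        P=tri(*o); print(k,P,[np.round(np.array(pix(c,P))-rc,1) for c,rc in o])
```

```text
lens_handle [0.521  0.1602 0.2586] [array([-0.1, -0.1]), array([ 0. , -0.2])]
lens_pivot [0.6415 0.2823 0.2131] [array([-0.2, -0.3]), array([ 0.1, -0.5])]
lens_centre [0.5477 0.2047 0.2015] [array([0., 0.]), array([-0.,  0.])]
gauge_tall_top [0.692  0.0597 0.1094] [array([1.2, 2.7]), array([-0.5,  3.8])]
pan_centre [0.5686 0.0959 0.0833] [array([-0., -0.]), array([ 0. , -0.1])]
tray [ 0.5014 -0.3258 -0.0011] [array([0., 0.]), array([0., 0.])]
tester [0.5725 0.1034 0.0051] [array([0.7, 1.5]), array([-0.2,  1.9])]
```

Emit:
step_arm([
  [[0, 0, 0.06], [0, 0, 0]],
  [[0.288, 0.688, 0.1], [0, 0, 10]],
  [[0.288, 0.688, 0.1], [0, 0, 20]],
  [[0.288, 0.688, 0.1], [0, 0, 20]],
  [[0.288, 0.688, 0.1], [0, 0, 20]],
  [[0.288, 0.688, 0.1], [0, 0, 20]],
  [[0.288, 0.688, 0.1], [0, 0, 20]],
  [[0.288, 0.688, 0.1], [0, 0, 20]],
  [[0.288, 0.688, 0.1], [0, 0, 20]],
  [[0.288, 0.688, 0.1], [0, 0, 20]],
  [[0.288, 0.688, 0.1], [0, 0, 20]],
  [[0.288, 0.688, 0.1], [0, 0, 20]],
], hand=1)

```text
t: 3.8
eef_pos: [0.4984, 0.1095, 0.3285]
orientation: [0.0, 0.928, 0.374, 0.0]
contact_force: [0.8, -0.1, 0.5]
gripper_width: 0.0856
grasp_force: 0.0
```

Emit:
step_arm([
  [[0, 0, 0], [0, 0, 0]],
  [[0, 0, 0], [0, 0, 0]],
  [[0, 0, 0], [0, 0, 0]],
  [[0, 0, 0], [0, 0, 0]],
])

```text
t: 4.3
eef_pos: [0.4976, 0.1062, 0.3283]
orientation: [0.0, 0.928, 0.373, 0.0]
contact_force: [0.7, 0.4, 0.3]
gripper_width: 0.0855
grasp_force: 0.0
```

Run:
```python
from h import *
np.set_printoptions(precision=4,suppress=True)
c=cap('wrist','w1'); s=robot.observe(); print(s['eef_pos'],s['orientation'],s['qpos'])
for k,z in [('lens_handle',.251),('lens_centre',.206),('lens_pivot',.211)]:
    for d in robot.spot_point('wrist',k): print(k,d['conf'],d['centre'],atz(c,d['centre'],z))
```

```text
[0.4977 0.1063 0.3284] [0.0002 0.928  0.3727 0.0001] [ 0.0738  0.1339  1.4549 -0.0002  1.5524  0.8808]
lens_handle 0.79 [131.9, 222.3] [0.5157 0.1684 0.251 ]
lens_centre 0.72 [47.0, 230.7] [0.5545 0.2036 0.206 ]
lens_pivot 0.6 [177.1, 302.1] [0.5261 0.1091 0.211 ]
```

Emit:
step_arm([
  [[0.0205, 0.058, 0], [0, 0, 0]],
  [[0.0205, 0.058, 0], [0, 0, 0]],
  [[0.0205, 0.058, 0], [0, 0, 0]],
  [[0.0205, 0.058, -0.05], [0, 0, 0]],
  [[0.0205, 0.058, -0.105], [0, 0, 0]],
  [[0.0205, 0.058, -0.105], [0, 0, 0]],
  [[0.0205, 0.058, -0.105], [0, 0, 0]],
])

```text
t: 5.38
eef_pos: [0.5197, 0.165, 0.2253]
orientation: [0.0, 0.928, 0.373, 0.002]
contact_force: [0.6, 0.4, 0.9]
gripper_width: 0.0853
grasp_force: 0.0
```

Emit:
step_arm([
  [[0, 0, 0], [0, 0, 0]],
  [[0, 0, 0], [0, 0, 0]],
  [[0, 0, 0], [0, 0, 0]],
  [[0, 0, 0], [0, 0, 0]],
  [[0, 0, 0], [0, 0, 0]],
  [[0, 0, 0], [0, 0, 0]],
], hand=0)

```text
t: 6.12
eef_pos: [0.5184, 0.1655, 0.2236]
orientation: [0.0, 0.928, 0.374, 0.0]
contact_force: [-1.1, -1.1, 5.1]
gripper_width: 0.012
grasp_force: 58.5
```

Emit:
step_arm([
  [[-0.0165, 0.019, 0], [0, 0, -4]],
  [[-0.028, 0.04, 0], [0, 0, -8]],
  [[-0.0376, 0.062, 0], [0, 0, -12]],
  [[-0.044, 0.0855, 0], [0, 0, -16]],
])

```text
t: 6.62
eef_pos: [0.4729, 0.2501, 0.2236]
orientation: [0.001, 0.971, 0.239, -0.001]
contact_force: [-1.4, -4.5, 6.1]
gripper_width: 0.0123
grasp_force: 59.2
```

Emit:
step_arm([
  [[-0.003, 0.024, 0], [0, 0, -4]],
  [[-0.002, 0.048, 0], [0, 0, -8]],
  [[0.0015, 0.0715, 0], [0, 0, -12]],
  [[0.0085, 0.095, 0], [0, 0, -16]],
  [[0.019, 0.117, 0], [0, 0, -20]],
  [[0.032, 0.137, 0], [0, 0, -24]],
  [[0.044, 0.151, 0], [0, 0, -26]],
  [[0.044, 0.151, 0], [0, 0, -26]],
])

```text
t: 7.62
eef_pos: [0.5175, 0.4051, 0.2235]
orientation: [-0.002, 1.0, 0.017, -0.001]
contact_force: [-3.6, 4.2, 4.8]
gripper_width: 0.0119
grasp_force: 59.8
```

Emit:
step_arm([
  [[0, 0, 0], [0, 0, 0]],
  [[0, 0, 0], [0, 0, 0]],
  [[0, 0, 0], [0, 0, 0]],
  [[0, 0, 0], [0, 0, 0]],
], hand=1)

```text
t: 8.12
eef_pos: [0.5185, 0.4016, 0.223]
orientation: [0.0, 1.0, 0.016, -0.0]
contact_force: [-0.2, -0.1, -0.5]
gripper_width: 0.083
grasp_force: 0.0
```

Emit:
step_arm([
  [[0, 0, 0.06], [0, 0, 0]],
  [[0, 0, 0.12], [0, 0, 0]],
  [[0, -0.06, 0.12], [0, 0, 0]],
  [[0.0, -0.12, 0.12], [0, 0, 10]],
  [[0.0, -0.18, 0.12], [0, 0, 20]],
  [[0.0, -0.24, 0.12], [0, 0, 30]],
  [[0.0, -0.3, 0.12], [0, 0, 30]],
  [[0.0, -0.36, 0.12], [0, 0, 30]],
  [[0.0, -0.42, 0.12], [0, 0, 30]],
  [[0.0, -0.42, 0.12], [0, 0, 30]],
])

```text
t: 9.38
eef_pos: [0.5182, -0.0222, 0.3431]
orientation: [0.001, 0.962, 0.271, -0.0]
contact_force: [-0.4, 0.7, 0.5]
gripper_width: 0.0855
grasp_force: 0.0
```

```bash
cat > look.py <<'E'
from h import *
import sys
np.set_printoptions(precision=4,suppress=True)
C={n:cap(n,n+sys.argv[1]) for n in ['top','scene']}
def spots(n,k,cf=.3): return [np.array(d['centre']) for d in robot.spot_point(n,k) if d['conf']>cf]
for k in ['pan_centre','pointer','gauge_short_top','gauge_tall_top','lens_centre','lens_pivot','lens_handle','tray']:
    a,b=spots('top',k),spots('scene',k)
    best=[]
    for p in a:
        for q in b:
            P=tri((C['top'],p),(C['scene'],q)); e=np.abs(np.array(pix(C['top'],P))-p).sum()+np.abs(np.array(pix(C['scene'],P))-q).sum(); best.append((e,P))
    best=sorted(best,key=lambda t:t[0])
    print(k,best[0] if best else None)
ws={}
for n in C: ws[n]=spots(n,'weight3',.25)
for p in ws['top']:
    o=[]
    for q in ws['scene']:
        P=tri((C['top'],p),(C['scene'],q)); e=np.abs(np.array(pix(C['top'],P))-p).sum()+np.abs(np.array(pix(C['scene'],P))-q).sum()
        if e<4 and -.03<P[2]<.12: o.append((round(e,1),P))
    f=C['top']['frame'][int(p[0])-3:int(p[0])+4,int(p[1])-3:int(p[1])+4].reshape(-1,3).mean(0)
    print('w',p,atz(C['top'],p,0)[:2],'pan',atz(C['top'],p,.088)[:2],'YELLOW' if f[2]-f[0]>50 else '',sorted(o,key=lambda t:t[0])[:1])
E
python3 look.py 1; python3 -c "
import cv2
a=cv2.imread('pics/scene1.png')[130:330,170:430]; cv2.imwrite('pics/c.png',cv2.resize(a,(780,600),interpolation=cv2.INTER_CUBIC))"
```

```text
pan_centre (np.float64(1.8013775698195786), array([0.5756, 0.101 , 0.092 ]))
pointer (np.float64(4.628181533695255), array([0.5531, 0.2108, 0.0877]))
gauge_short_top (np.float64(0.024305362359854144), array([0.5357, 0.2316, 0.0754]))
gauge_tall_top (np.float64(53.59985300270915), array([ 0.5804, -0.2543, -0.1459]))
lens_centre (np.float64(1.4021015544520026), array([0.5532, 0.3665, 0.2012]))
lens_pivot (np.float64(3.015480599103114), array([0.649 , 0.2873, 0.211 ]))
lens_handle (np.float64(3.429405933158037), array([0.5155, 0.4053, 0.2511]))
tray (np.float64(1.355004962846337), array([ 0.5188, -0.321 ,  0.0162]))
w [228.4 254.9] [0.5434 0.1035] pan [0.5289 0.0976]  [(np.float64(2.3), array([0.5425, 0.1053, 0.0103]))]
w [282.9 344.8] [ 0.4261 -0.1688] pan [ 0.4199 -0.1553]  [(np.float64(0.4), array([ 0.4263, -0.1699, -0.0044]))]
w [241.9 348.8] [ 0.5428 -0.1672] pan [ 0.5283 -0.1538]  [(np.float64(2.5), array([ 0.5428, -0.1705, -0.0027]))]
w [214.  275.3] [0.5934 0.0517] pan [0.5753 0.0495]  []
w [194.7 267.2] [0.6467 0.0832] pan [0.6248 0.0787]  [(np.float64(1.6), array([0.623 , 0.0769, 0.0935]))]
w [248.4 323.7] [ 0.5143 -0.0983] pan [ 0.5018 -0.0898] YELLOW [(np.float64(2.2), array([ 0.5131, -0.1002,  0.0055]))]
w [260.  348.6] [ 0.4914 -0.1723] pan [ 0.4806 -0.1585]  [(np.float64(3.4), array([ 0.4849, -0.1686,  0.0486]))]
```

View pics/c.png

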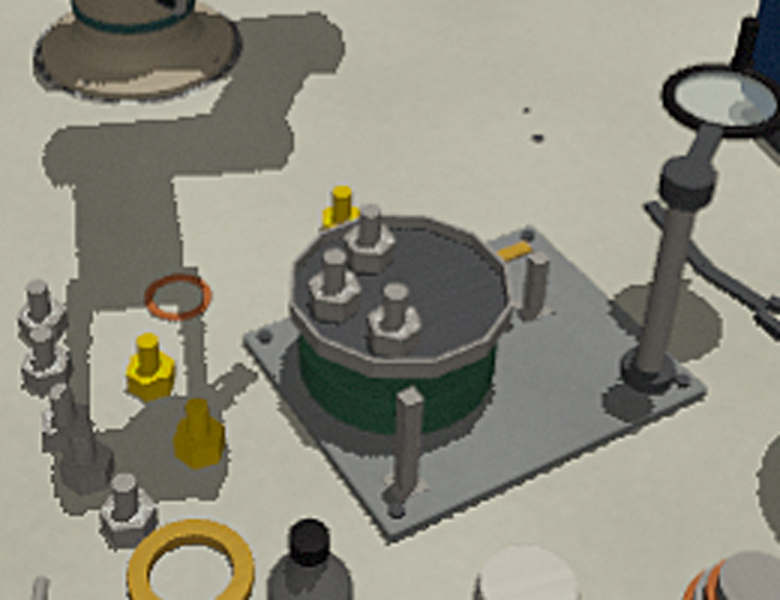

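The lens ring is now well clear at top right (c.png: 720,97). The short pillar at (537,287) stands at the pointer tip. I'll go over the loose weights next.

Emit:
step_arm([
  [[0.01, -0.05, 0], [0, 0, -10]],
  [[0.012, -0.1, 0], [0, 0, -20]],
  [[0.012, -0.148, 0], [0, 0, -31]],
  [[0.012, -0.148, 0], [0, 0, -31]],
  [[0.012, -0.148, 0], [0, 0, -31]],
  [[0.012, -0.148, 0], [0, 0, -31]],
  [[0.012, -0.148, 0], [0, 0, -31]],
])

```text
t: 11.25
eef_pos: [0.5304, -0.1649, 0.3434]
orientation: [0.0, 1.0, 0.009, 0.0]
contact_force: [0.2, -0.1, -0.1]
gripper_width: 0.0853
grasp_force: 0.0
```

```bash
cat > wl.py <<'E'
from h import *
import sys
np.set_printoptions(precision=4,suppress=True)
z=float(sys.argv[2]); n=sys.argv[3] if len(sys.argv)>3 else 'weight3'
s=robot.observe(); c=cap('wrist','w'+sys.argv[1]); print(s['t'],s['eef_pos'],s['orientation'])
hsv=cv2.cvtColor(c['frame'],cv2.COLOR_BGR2HSV)
for d in robot.spot_point('wrist',n):
    r,k=map(int,d['centre']); p=hsv[max(0,r-6):r+7,max(0,k-6):k+7].reshape(-1,3).mean(0)
    P=atz(c,d['centre'],z); print(round(d['conf'],2),np.round(d['centre']),P[:2],'delta',P[:2]-s['eef_pos'][:2],'sat',p[1].round())
E
python3 wl.py 2 0
```

```text
11.25 [ 0.5304 -0.1649  0.3434] [0.     1.     0.0086 0.0002]
0.97 [114. 209.] [ 0.5936 -0.0782] delta [0.0632 0.0868] sat 248.0
0.97 [175. 222.] [ 0.516  -0.0927] delta [-0.0144  0.0722] sat 251.0
0.94 [182.  42.] [0.5018 0.1454] delta [-0.0286  0.3103] sat 26.0
0.86 [114. 276.] [ 0.5951 -0.1636] delta [0.0647 0.0013] sat 27.0
0.84 [239. 278.] [ 0.4259 -0.1679] delta [-0.1045 -0.003 ] sat 29.0
0.81 [142.  77.] [0.5543 0.0937] delta [0.0239 0.2586] sat 23.0
0.76 [ 63. 259.] [ 0.6542 -0.1413] delta [0.1238 0.0236] sat 25.0
0.71 [200. 285.] [ 0.4825 -0.177 ] delta [-0.0479 -0.012 ] sat 27.0
0.7 [149. 285.] [ 0.5515 -0.176 ] delta [ 0.0211 -0.0111] sat 28.0
0.68 [89. 38.] [0.618  0.1316] delta [0.0876 0.2965] sat 21.0
0.56 [268.  82.] [0.379  0.1082] delta [-0.1514  0.2732] sat 255.0
0.2 [ 0. 31.] [0.7155 0.1235] delta [0.1851 0.2884] sat 28.0
```

View pics/w2.png

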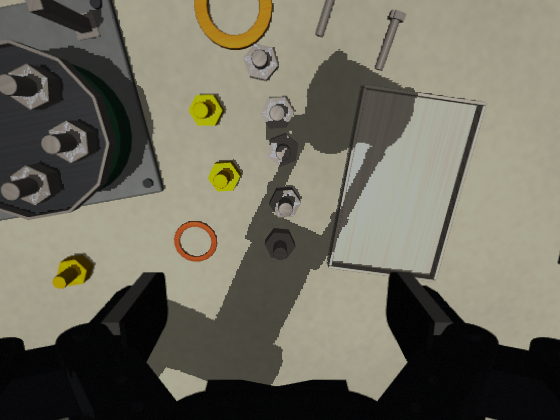

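Emit:
step_arm([
  [[-0.055, -0.003, -0.03], [0, 0, -1]],
  [[-0.104, -0.003, -0.06], [0, 0, -1]],
  [[-0.104, -0.003, -0.12], [0, 0, -1]],
  [[-0.104, -0.003, -0.18], [0, 0, -1]],
  [[-0.104, -0.003, -0.24], [0, 0, -1]],
  [[-0.104, -0.003, -0.29], [0, 0, -1]],
  [[-0.104, -0.003, -0.319], [0, 0, -1]],
  [[-0.104, -0.003, -0.319], [0, 0, -1]],
  [[-0.104, -0.003, -0.319], [0, 0, -1]],
])

```text
t: 12.48
eef_pos: [0.4274, -0.1695, 0.0252]
orientation: [0.001, 1.0, -0.001, 0.001]
contact_force: [0.9, 0.4, 0.4]
gripper_width: 0.0854
grasp_force: 0.0
```

Emit:
step_arm([
  [[0, 0, 0], [0, 0, 0]],
  [[0, 0, 0], [0, 0, 0]],
  [[0, 0, 0], [0, 0, 0]],
  [[0, 0, 0], [0, 0, 0]],
  [[0, 0, 0], [0, 0, 0]],
  [[0, 0, 0], [0, 0, 0]],
], hand=0)

```text
t: 13.22
eef_pos: [0.4268, -0.1695, 0.0246]
orientation: [0.0, 1.0, -0.001, 0.0]
contact_force: [-1.3, -1.7, 5.2]
gripper_width: 0.0161
grasp_force: 58.5
```

Emit:
step_arm([
  [[0, 0, 0.05], [0, 0, 0]],
  [[0, 0, 0.1], [0, 0, 0]],
  [[0, 0, 0.15], [0, 0, 0]],
  [[0, 0, 0.18], [0, 0, 0]],
  [[0, 0, 0.18], [0, 0, 0]],
])

```text
t: 13.85
eef_pos: [0.4273, -0.1694, 0.2055]
orientation: [0.001, 1.0, -0.001, 0.002]
contact_force: [-0.0, -0.2, -3.2]
gripper_width: 0.0164
grasp_force: 59.6
```

```bash
python3 wl.py 3 0; python3 -c "
from h import *
s=robot.observe();print(s['contact_force'],s['gripper_width'])"
```

```text
13.85 [ 0.4273 -0.1694  0.2055] [ 0.0009  1.     -0.001   0.0018]
0.8 [260. 274.] [ 0.3495 -0.1664] delta [-0.0778  0.003 ] sat 29.0
0.62 [ 45. 282.] [ 0.5506 -0.175 ] delta [ 0.1233 -0.0056] sat 26.0
0.61 [ 89. 193.] [ 0.5149 -0.0953] delta [0.0875 0.0741] sat 251.0
0.55 [126. 283.] [ 0.4826 -0.1755] delta [ 0.0553 -0.0061] sat 27.0
[ 0.27624454 -0.89313601 -2.82331867] 0.015960472162578444
```

Emit:
step_arm([
  [[0.025, 0.042, 0], [0, 0, 0]],
  [[0.055, 0.092, 0], [0, 0, 0]],
  [[0.085, 0.142, 0], [0, 0, 0]],
  [[0.115, 0.192, 0], [0, 0, 0]],
  [[0.145, 0.242, 0], [0, 0, 0]],
  [[0.172, 0.284, 0], [0, 0, 0]],
  [[0.187, 0.3075, 0], [0, 0, 0]],
  [[0.187, 0.3075, 0], [0, 0, 0]],
  [[0.187, 0.3075, -0.04], [0, 0, 0]],
  [[0.187, 0.3075, -0.08], [0, 0, 0]],
  [[0.187, 0.3075, -0.1], [0, 0, 0]],
  [[0.187, 0.3075, -0.1], [0, 0, 0]],
])

```text
t: 15.45
eef_pos: [0.6099, 0.1371, 0.1009]
orientation: [0.001, 1.0, -0.001, -0.004]
contact_force: [-2.2, -0.3, 1.0]
gripper_width: 0.0161
grasp_force: 60.0
```

Emit:
step_arm([
  [[0, 0, 0], [0, 0, 0]],
  [[0, 0, 0], [0, 0, 0]],
  [[0, 0, 0], [0, 0, 0]],
  [[0, 0, 0], [0, 0, 0]],
], hand=0.5)

```text
t: 15.95
eef_pos: [0.6137, 0.1385, 0.1048]
orientation: [-0.0, 1.0, -0.001, 0.001]
contact_force: [0.4, -0.3, -0.3]
gripper_width: 0.0429
grasp_force: 0.0
```

Emit:
step_arm([
  [[0, 0, 0.05], [0, 0, 0]],
  [[0, 0, 0.1], [0, 0, 0]],
  [[-0.05, 0, 0.15], [0, 0, 0]],
  [[-0.1, 0, 0.18], [0, 0, 0]],
  [[-0.1, 0, 0.18], [0, 0, 0]],
  [[-0.1, 0, 0.18], [0, 0, 0]],
  [[-0.1, 0, 0.18], [0, 0, 0]],
])

```text
t: 16.82
eef_pos: [0.5139, 0.1384, 0.2829]
orientation: [0.0, 1.0, -0.001, -0.001]
contact_force: [-0.5, 1.3, -0.3]
gripper_width: 0.0426
grasp_force: 0.0
```

```bash
python3 wl.py 4 0.079
```

```text
16.825 [0.5139 0.1384 0.2829] [ 0.0002  1.     -0.0011 -0.0008]
0.98 [ 72. 350.] [0.6144 0.074 ] delta [ 0.1004 -0.0644] sat 25.0
0.91 [136. 557.] [ 0.5572 -0.1167] delta [ 0.0433 -0.2551] sat 21.0
0.9 [ 78. 276.] [0.6096 0.139 ] delta [0.0957 0.0006] sat 25.0
0.88 [168. 477.] [ 0.5292 -0.0499] delta [ 0.0153 -0.1883] sat 255.0
0.74 [ 37. 548.] [ 0.6397 -0.0921] delta [ 0.1257 -0.2304] sat 21.0
0.72 [276. 299.] [0.4179 0.1158] delta [-0.0961 -0.0226] sat 255.0
0.7 [197. 545.] [ 0.5009 -0.1178] delta [-0.0131 -0.2562] sat 22.0
0.66 [131. 382.] [0.5632 0.0418] delta [ 0.0492 -0.0965] sat 27.0
0.62 [ 97. 470.] [ 0.5926 -0.0342] delta [ 0.0787 -0.1726] sat 255.0
0.57 [ 95. 554.] [ 0.5933 -0.1071] delta [ 0.0793 -0.2455] sat 22.0
```

View pics/w4.png

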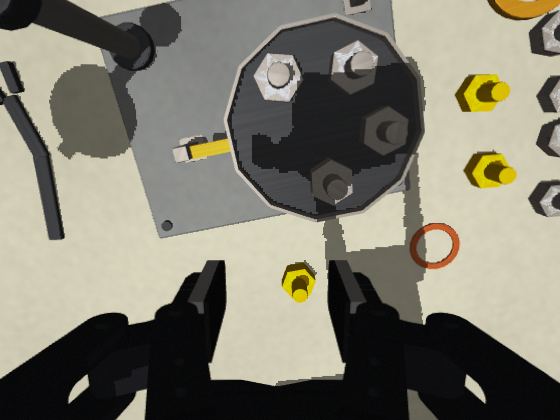

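Emit:
step_arm([
  [[-0.005, -0.05, 0], [0, 0, 0]],
  [[-0.01, -0.105, 0], [0, 0, 0]],
  [[-0.016, -0.16, 0], [0, 0, 0]],
  [[-0.021, -0.215, 0], [0, 0, 0]],
  [[-0.026, -0.265, 0], [0, 0, 0]],
  [[-0.031, -0.305, -0.03], [0, 0, 0]],
  [[-0.031, -0.314, -0.08], [0, 0, 0]],
  [[-0.031, -0.314, -0.13], [0, 0, 0]],
  [[-0.031, -0.314, -0.18], [0, 0, 0]],
  [[-0.031, -0.314, -0.23], [0, 0, 0]],
  [[-0.031, -0.314, -0.258], [0, 0, 0]],
  [[-0.031, -0.314, -0.258], [0, 0, 0]],
], hand=1)

```text
t: 18.42
eef_pos: [0.4806, -0.1748, 0.0233]
orientation: [-0.002, 1.0, -0.001, -0.003]
contact_force: [0.1, -0.8, 0.4]
gripper_width: 0.0856
grasp_force: 0.0
```

Emit:
step_arm([
  [[0, 0, 0], [0, 0, 0]],
  [[0, 0, 0], [0, 0, 0]],
  [[0, 0, 0], [0, 0, 0]],
  [[0, 0, 0], [0, 0, 0]],
  [[0, 0, 0], [0, 0, 0]],
  [[0, 0, 0], [0, 0, 0]],
], hand=0)

```text
t: 19.18
eef_pos: [0.4829, -0.176, 0.0271]
orientation: [0.001, 1.0, -0.001, 0.001]
contact_force: [-1.4, -0.7, 6.3]
gripper_width: 0.0159
grasp_force: 58.4
```

Emit:
step_arm([
  [[0, 0, 0.05], [0, 0, 0]],
  [[0, 0, 0.1], [0, 0, 0]],
  [[0, 0, 0.15], [0, 0, 0]],
  [[0, 0, 0.18], [0, 0, 0]],
  [[0, 0, 0.18], [0, 0, 0]],
  [[0, 0, 0.18], [0, 0, 0]],
])

```text
t: 19.92
eef_pos: [0.4811, -0.1748, 0.2043]
orientation: [-0.001, 1.0, -0.001, -0.002]
contact_force: [-0.2, 0.6, -2.9]
gripper_width: 0.016
grasp_force: 59.5
```

Emit:
step_arm([
  [[0.01, 0.045, 0], [0, 0, 0]],
  [[0.025, 0.1, 0], [0, 0, 0]],
  [[0.039, 0.155, 0], [0, 0, 0]],
  [[0.053, 0.21, 0], [0, 0, 0]],
  [[0.066, 0.262, 0], [0, 0, 0]],
  [[0.075, 0.3, 0], [0, 0, 0]],
  [[0.079, 0.316, 0], [0, 0, 0]],
  [[0.079, 0.316, 0], [0, 0, 0]],
  [[0.079, 0.316, -0.04], [0, 0, 0]],
  [[0.079, 0.316, -0.08], [0, 0, 0]],
  [[0.079, 0.316, -0.107], [0, 0, 0]],
  [[0.079, 0.316, -0.107], [0, 0, 0]],
])

```text
t: 21.42
eef_pos: [0.5589, 0.1384, 0.0968]
orientation: [0.001, 1.0, -0.002, -0.003]
contact_force: [0.2, -0.2, -2.3]
gripper_width: 0.0158
grasp_force: 59.6
```

Emit:
step_arm([
  [[0, 0, 0], [0, 0, 0]],
  [[0, 0, 0], [0, 0, 0]],
  [[0, 0, 0], [0, 0, 0]],
  [[0, 0, 0], [0, 0, 0]],
], hand=0.45)

```text
t: 21.92
eef_pos: [0.5617, 0.1406, 0.0998]
orientation: [-0.0, 1.0, -0.001, 0.001]
contact_force: [0.3, -0.9, -0.1]
gripper_width: 0.0385
grasp_force: 0.0
```

Emit:
step_arm([
  [[0, 0, 0.05], [0, 0, 0]],
  [[0, 0, 0.1], [0, 0, 0]],
  [[0, 0, 0.15], [0, 0, 0]],
  [[0, -0.055, 0.2], [0, 0, 0]],
  [[0, -0.11, 0.2], [0, 0, 0]],
  [[0, -0.165, 0.2], [0, 0, 0]],
  [[0, -0.22, 0.2], [0, 0, 0]],
  [[0, -0.26, 0.2], [0, 0, 0]],
  [[0, -0.26, 0.2], [0, 0, 0]],
  [[0, -0.26, 0.2], [0, 0, 0]],
])

```text
t: 23.18
eef_pos: [0.5613, -0.119, 0.2992]
orientation: [-0.0, 1.0, -0.001, -0.0]
contact_force: [-0.2, -0.0, 0.0]
gripper_width: 0.0388
grasp_force: 0.0
```

```bash
python3 wl.py 5 0; python3 look.py 2; python3 -c "
import cv2
a=cv2.imread('pics/scene2.png')[175:275,260:390]; cv2.imwrite('pics/d.png',cv2.resize(a,(780,600),interpolation=cv2.INTER_CUBIC))"
```

```text
23.175 [ 0.5613 -0.119   0.2992] [-0.0004  1.     -0.0011 -0.0001]
0.97 [135.  14.] [0.6018 0.1867] delta [0.0405 0.3057] sat 23.0
0.93 [ 87. 299.] [ 0.6556 -0.1448] delta [ 0.0943 -0.0258] sat 26.0
0.92 [122.  78.] [0.6164 0.1108] delta [0.0551 0.2298] sat 23.0
0.86 [178. 117.] [0.5508 0.0748] delta [-0.0105  0.1938] sat 27.0
0.85 [177. 325.] [ 0.5522 -0.1771] delta [-0.0091 -0.058 ] sat 27.0
0.81 [140. 315.] [ 0.5966 -0.1636] delta [ 0.0353 -0.0446] sat 27.0
0.69 [221.  77.] [0.4977 0.1304] delta [-0.0636  0.2494] sat 24.0
0.67 [182.  21.] [0.5469 0.1887] delta [-0.0144  0.3078] sat 24.0
0.67 [142. 243.] [ 0.594  -0.0792] delta [0.0327 0.0399] sat 248.0
0.67 [204. 257.] [ 0.5186 -0.0942] delta [-0.0427  0.0248] sat 248.0
pan_centre (np.float64(1.4886701943967466), array([0.5685, 0.0957, 0.0665]))
pointer (np.float64(6.987586104528248), array([0.5487, 0.2176, 0.0663]))
gauge_short_top (np.float64(2.266992512072619), array([0.5439, 0.2289, 0.0837]))
gauge_tall_top (np.float64(7.20747955391397), array([0.693 , 0.0652, 0.1148]))
lens_centre (np.float64(3.924103300906893), array([0.5563
[... 604 characters left out ...]
([ 0.3751,  0.1185, -0.0178]))]
w [218.  276.9] [0.5824 0.0455] pan [0.5651 0.0438]  [(np.float64(0.6), array([0.5677, 0.0446, 0.0759]))]
w [222.1 349.3] [ 0.6001 -0.1624] pan [ 0.5816 -0.1494]  [(np.float64(0.5), array([ 0.6009, -0.1623, -0.0033]))]
w [198.9 244.6] [0.6249 0.1463] pan [0.6046 0.1373]  [(np.float64(0.9), array([0.6096, 0.1403, 0.0679]))]
w [235.2 258.9] [0.5256 0.0892] pan [0.5124 0.0844]  [(np.float64(1.4), array([0.5168, 0.0873, 0.0617]))]
w [250.5 322.6] [ 0.5079 -0.0959] pan [ 0.4959 -0.0876] YELLOW [(np.float64(2.5), array([ 0.5087, -0.0997, -0.01  ]))]
w [217.2 317.2] [ 0.6012 -0.069 ] pan [ 0.5826 -0.0626] YELLOW [(np.float64(0.9), array([ 0.601 , -0.0699,  0.0001]))]
```

View pics/d.png

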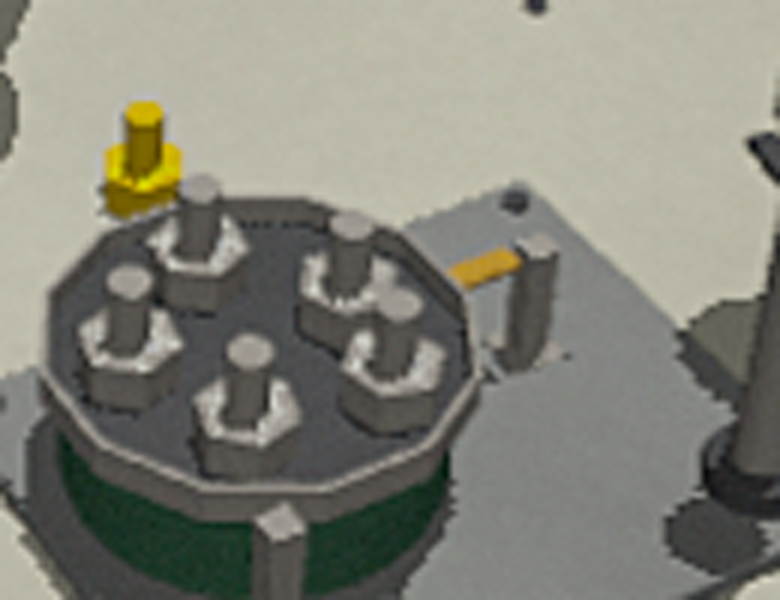

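Five weights now stand well separated on the pan, and the pointer (d.png: 485,268) is close to level with the pillar top (540,248). I'll check that more exactly later. Now the leftovers go to the tray.

Emit:
step_arm([
  [[0.035, -0.0445, -0.03], [0, 0, 0]],
  [[0.035, -0.0445, -0.08], [0, 0, 0]],
  [[0.035, -0.0445, -0.13], [0, 0, 0]],
  [[0.035, -0.0445, -0.18], [0, 0, 0]],
  [[0.035, -0.0445, -0.23], [0, 0, 0]],
  [[0.035, -0.0445, -0.273], [0, 0, 0]],
  [[0.035, -0.0445, -0.273], [0, 0, 0]],
  [[0.035, -0.0445, -0.273], [0, 0, 0]],
], hand=1)

```text
t: 25.28
eef_pos: [0.5977, -0.1646, 0.0276]
orientation: [0.001, 1.0, -0.001, 0.001]
contact_force: [1.1, -0.6, -0.6]
gripper_width: 0.0852
grasp_force: 0.0
```

Emit:
step_arm([
  [[0, 0, 0], [0, 0, 0]],
  [[0, 0, 0], [0, 0, 0]],
  [[0, 0, 0], [0, 0, 0]],
  [[0, 0, 0], [0, 0, 0]],
  [[0, 0, 0], [0, 0, 0]],
  [[0, 0, 0], [0, 0, 0]],
], hand=0)

```text
t: 26.02
eef_pos: [0.5967, -0.164, 0.0269]
orientation: [0.0, 1.0, -0.001, 0.0]
contact_force: [-0.6, 0.4, 5.1]
gripper_width: 0.0163
grasp_force: 58.5
```

Emit:
step_arm([
  [[0, 0, 0.05], [0, 0, 0]],
  [[0, 0, 0.09], [0, 0, 0]],
  [[-0.01, -0.06, 0.1], [0, 0, 0]],
  [[-0.02, -0.12, 0.1], [0, 0, 0]],
  [[-0.026, -0.168, 0.1], [0, 0, 0]],
  [[-0.026, -0.168, 0.1], [0, 0, 0]],
  [[-0.026, -0.168, 0.05], [0, 0, 0]],
  [[-0.026, -0.168, 0.02], [0, 0, 0]],
  [[-0.026, -0.168, 0.005], [0, 0, 0]],
  [[-0.026, -0.168, 0.005], [0, 0, 0]],
  [[-0.026, -0.168, 0.005], [0, 0, 0]],
])

```text
t: 27.4
eef_pos: [0.5708, -0.3317, 0.0314]
orientation: [0.0, 1.0, -0.001, 0.0]
contact_force: [-0.3, 0.2, -2.7]
gripper_width: 0.016
grasp_force: 59.5
```

Emit:
step_arm([
  [[0, 0, 0], [0, 0, 0]],
  [[0, 0, 0], [0, 0, 0]],
  [[0, 0, 0], [0, 0, 0]],
  [[0, 0, 0], [0, 0, 0]],
], hand=0.6)

```text
t: 27.9
eef_pos: [0.5705, -0.3321, 0.0313]
orientation: [0.0, 1.0, -0.001, 0.0]
contact_force: [-0.4, -0.7, -0.1]
gripper_width: 0.0513
grasp_force: 0.0
```

Emit:
step_arm([
  [[0, 0, 0.05], [0, 0, 0]],
  [[0, 0, 0.1], [0, 0, 0]],
  [[0, 0.04, 0.16], [0, 0, 0]],
  [[0, 0.1, 0.2], [0, 0, 0]],
  [[-0.01, 0.16, 0.24], [0, 0, 0]],
  [[-0.01, 0.16, 0.26], [0, 0, 0]],
  [[-0.01, 0.16, 0.26], [0, 0, 0]],
  [[-0.01, 0.16, 0.26], [0, 0, 0]],
], hand=1)

```text
t: 28.9
eef_pos: [0.56, -0.1723, 0.2905]
orientation: [0.0, 1.0, -0.001, -0.0]
contact_force: [-0.2, -0.7, -0.8]
gripper_width: 0.0852
grasp_force: 0.0
```

```bash
python3 wl.py 6 0
```

```text
28.9 [ 0.56   -0.1723  0.2905] [ 0.0002  1.     -0.001  -0.0004]
0.94 [177.  60.] [0.5521 0.0836] delta [-0.0079  0.2559] sat 25.0
0.88 [124.  15.] [0.613  0.1232] delta [0.0529 0.2955] sat 28.0
0.82 [179. 278.] [ 0.5501 -0.1745] delta [-0.01   -0.0022] sat 28.0
0.82 [ 86. 250.] [ 0.6542 -0.1423] delta [0.0942 0.03  ] sat 27.0
0.82 [206. 213.] [ 0.5166 -0.0946] delta [-0.0434  0.0777] sat 250.0
0.81 [139. 196.] [ 0.5971 -0.0788] delta [0.0371 0.0935] sat 253.0
0.69 [223.  19.] [0.4956 0.1412] delta [-0.0645  0.3135] sat 26.0
0.63 [310.  60.] [0.3774 0.1101] delta [-0.1827  0.2824] sat 255.0
0.62 [163. 413.] [ 0.5689 -0.3318] delta [ 0.0089 -0.1596] sat 18.0
```

View pics/w6.png

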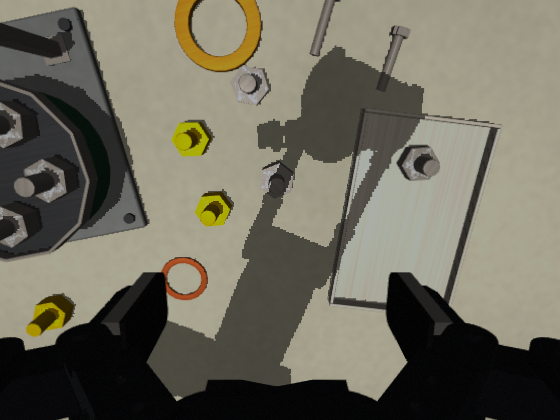

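One weight stands in the tray (w6.png: 418,163). Two remain, at (277,180) and (250,86). I'll pick the nearer one.

Emit:
step_arm([
  [[-0.009, -0.003, -0.04], [0, 0, 0]],
  [[-0.009, -0.003, -0.09], [0, 0, 0]],
  [[-0.009, -0.003, -0.14], [0, 0, 0]],
  [[-0.009, -0.003, -0.19], [0, 0, 0]],
  [[-0.009, -0.003, -0.24], [0, 0, 0]],
  [[-0.009, -0.003, -0.264], [0, 0, 0]],
  [[-0.009, -0.003, -0.264], [0, 0, 0]],
  [[-0.009, -0.003, -0.264], [0, 0, 0]],
], hand=1)

```text
t: 30.0
eef_pos: [0.5518, -0.1758, 0.0274]
orientation: [0.0, 1.0, -0.001, 0.0]
contact_force: [0.3, 0.3, -0.4]
gripper_width: 0.0857
grasp_force: 0.0
```

Emit:
step_arm([
  [[0, 0, 0], [0, 0, 0]],
  [[0, 0, 0], [0, 0, 0]],
  [[0, 0, 0], [0, 0, 0]],
  [[0, 0, 0], [0, 0, 0]],
  [[0, 0, 0], [0, 0, 0]],
  [[0, 0, 0], [0, 0, 0]],
], hand=0)

```text
t: 30.75
eef_pos: [0.5515, -0.1746, 0.0275]
orientation: [-0.0, 1.0, -0.001, 0.0]
contact_force: [0.8, 2.3, 4.1]
gripper_width: 0.0161
grasp_force: 58.5
```

Emit:
step_arm([
  [[0, 0, 0.05], [0, 0, 0]],
  [[0, 0, 0.09], [0, 0, 0]],
  [[-0.02, -0.05, 0.1], [0, 0, 0]],
  [[-0.03, -0.1, 0.1], [0, 0, 0]],
  [[-0.041, -0.15, 0.1], [0, 0, 0]],
  [[-0.041, -0.15, 0.1], [0, 0, 0]],
  [[-0.041, -0.15, 0.05], [0, 0, 0]],
  [[-0.041, -0.15, 0.02], [0, 0, 0]],
  [[-0.041, -0.15, 0.005], [0, 0, 0]],
  [[-0.041, -0.15, 0.005], [0, 0, 0]],
  [[-0.041, -0.15, 0.005], [0, 0, 0]],
])

```text
t: 32.12
eef_pos: [0.511, -0.3251, 0.0326]
orientation: [0.001, 1.0, -0.001, 0.0]
contact_force: [-0.1, 0.4, -2.4]
gripper_width: 0.0158
grasp_force: 59.7
```

Emit:
step_arm([
  [[0, 0, 0], [0, 0, 0]],
  [[0, 0, 0], [0, 0, 0]],
  [[0, 0, 0], [0, 0, 0]],
  [[0, 0, 0], [0, 0, 0]],
], hand=0.6)

```text
t: 32.62
eef_pos: [0.5105, -0.3251, 0.0323]
orientation: [0.0, 1.0, -0.001, 0.0]
contact_force: [0.5, -0.7, -0.5]
gripper_width: 0.051
grasp_force: 0.0
```

Emit:
step_arm([
  [[0, 0, 0.05], [0, 0, 0]],
  [[0, 0, 0.1], [0, 0, 0]],
  [[0.05, 0.04, 0.16], [0, 0, 0]],
  [[0.08, 0.1, 0.2], [0, 0, 0]],
  [[0.1, 0.16, 0.24], [0, 0, 0]],
  [[0.1, 0.16, 0.26], [0, 0, 0]],
  [[0.1, 0.16, 0.26], [0, 0, 0]],
  [[0.1, 0.16, 0.26], [0, 0, 0]],
], hand=1)

```text
t: 33.62
eef_pos: [0.61, -0.1651, 0.2917]
orientation: [0.0, 1.0, -0.001, -0.0]
contact_force: [-0.7, -0.4, -0.5]
gripper_width: 0.0854
grasp_force: 0.0
```

```bash
python3 wl.py 7 0
```

```text
33.625 [ 0.61   -0.1651  0.2917] [ 0.0003  1.     -0.0008 -0.0004]
0.94 [176.  34.] [0.6033 0.1205] delta [-0.0066  0.2855] sat 23.0
0.86 [226.  73.] [0.541  0.0848] delta [-0.069   0.2499] sat 26.0
0.83 [204. 413.] [ 0.5684 -0.3307] delta [-0.0416 -0.1656] sat 20.0
0.82 [267.  38.] [0.4869 0.1367] delta [-0.1231  0.3017] sat 25.0
0.79 [183. 200.] [ 0.5948 -0.0735] delta [-0.0152  0.0916] sat 254.0
0.72 [250. 408.] [ 0.5088 -0.33  ] delta [-0.1011 -0.1649] sat 19.0
0.68 [114. 281.] [ 0.6747 -0.1706] delta [ 0.0648 -0.0055] sat 27.0
0.6 [342.  69.] [0.3784 0.1132] delta [-0.2315  0.2783] sat 65.0
0.19 [200.  61.] [0.5745 0.0946] delta [-0.0354  0.2597] sat 9.0
```

Emit:
step_arm([
  [[0.04, -0.0055, -0.04], [0, 0, 0]],
  [[0.0648, -0.0055, -0.09], [0, 0, 0]],
  [[0.0648, -0.0055, -0.14], [0, 0, 0]],
  [[0.0648, -0.0055, -0.19], [0, 0, 0]],
  [[0.0648, -0.0055, -0.24], [0, 0, 0]],
  [[0.0648, -0.0055, -0.265], [0, 0, 0]],
  [[0.0648, -0.0055, -0.265], [0, 0, 0]],
  [[0.0648, -0.0055, -0.265], [0, 0, 0]],
], hand=1)

```text
t: 34.72
eef_pos: [0.6754, -0.1715, 0.0276]
orientation: [0.0, 1.0, -0.002, 0.0]
contact_force: [-0.3, 0.1, 1.6]
gripper_width: 0.0854
grasp_force: 0.0
```

Emit:
step_arm([
  [[0, 0, 0], [0, 0, 0]],
  [[0, 0, 0], [0, 0, 0]],
  [[0, 0, 0], [0, 0, 0]],
  [[0, 0, 0], [0, 0, 0]],
  [[0, 0, 0], [0, 0, 0]],
  [[0, 0, 0], [0, 0, 0]],
], hand=0)

```text
t: 35.48
eef_pos: [0.6754, -0.1708, 0.0277]
orientation: [0.0, 1.0, -0.001, 0.0]
contact_force: [-0.6, -0.2, 3.7]
gripper_width: 0.0158
grasp_force: 58.5
```

Emit:
step_arm([
  [[0, 0, 0.05], [0, 0, 0]],
  [[0, 0, 0.1], [0, 0, 0]],
  [[0, 0, 0.12], [0, 0, 0]],
  [[0, 0, 0.12], [0, 0, 0]],
])

```text
t: 35.98
eef_pos: [0.6759, -0.1706, 0.1483]
orientation: [0.0, 1.0, -0.001, 0.001]
contact_force: [-0.1, 0.1, -3.1]
gripper_width: 0.0159
grasp_force: 59.2
```

Emit:
step_arm([
  [[-0.04, -0.026, 0], [0, 0, 0]],
  [[-0.085, -0.055, 0], [0, 0, 0]],
  [[-0.13, -0.084, 0], [0, 0, 0]],
  [[-0.175, -0.113, 0], [0, 0, 0]],
  [[-0.21, -0.135, 0], [0, 0, 0]],
  [[-0.222, -0.143, 0], [0, 0, 0]],
  [[-0.222, -0.143, -0.03], [0, 0, 0]],
  [[-0.222, -0.143, -0.07], [0, 0, 0]],
  [[-0.222, -0.143, -0.1], [0, 0, 0]],
  [[-0.222, -0.143, -0.115], [0, 0, 0]],
  [[-0.222, -0.143, -0.115], [0, 0, 0]],
  [[-0.222, -0.143, -0.115], [0, 0, 0]],
])

```text
t: 37.48
eef_pos: [0.4537, -0.3135, 0.032]
orientation: [0.0, 1.0, -0.001, 0.0]
contact_force: [0.2, -0.2, -2.6]
gripper_width: 0.0161
grasp_force: 61.4
```

Emit:
step_arm([
  [[0, 0, 0], [0, 0, 0]],
  [[0, 0, 0], [0, 0, 0]],
  [[0, 0, 0], [0, 0, 0]],
  [[0, 0, 0], [0, 0, 0]],
], hand=0.6)

```text
t: 37.98
eef_pos: [0.4532, -0.3136, 0.0323]
orientation: [0.0, 1.0, -0.001, 0.0]
contact_force: [-0.2, 0.6, 0.3]
gripper_width: 0.0514
grasp_force: 0.0
```

Emit:
step_arm([
  [[0, 0, 0.05], [0, 0, 0]],
  [[0, 0, 0.1], [0, 0, 0]],
  [[0.0, 0.05, 0.15], [0, 0, 0]],
  [[0.0, 0.1, 0.2], [0, 0, 0]],
  [[0.0, 0.15, 0.24], [0, 0, 0]],
  [[0.01, 0.2, 0.24], [0, 0, 0]],
  [[0.02, 0.26, 0.24], [0, 0, 0]],
  [[0.03, 0.32, 0.24], [0, 0, 0]],
  [[0.04, 0.38, 0.24], [0, 0, 0]],
  [[0.045, 0.44, 0.24], [0, 0, 0]],
  [[0.047, 0.494, 0.24], [0, 0, 0]],
  [[0.047, 0.494, 0.24], [0, 0, 0]],
])

```text
t: 39.48
eef_pos: [0.4997, 0.184, 0.2718]
orientation: [-0.001, 1.0, 0.002, -0.0]
contact_force: [1.1, -0.8, -0.4]
gripper_width: 0.0514
grasp_force: 0.0
```

Emit:
step_arm([
  [[0, 0, 0], [0, 0, 0]],
  [[0, 0, 0], [0, 0, 0]],
  [[0, 0, 0], [0, 0, 0]],
  [[0, 0, 0], [0, 0, 0]],
])

```text
t: 39.98
eef_pos: [0.5003, 0.1796, 0.2723]
orientation: [0.0, 1.0, -0.002, 0.0]
contact_force: [0.5, -0.1, -1.6]
gripper_width: 0.0512
grasp_force: 0.0
```

```bash
python3 wl.py 8 0.07 pointer; python3 wl.py 8 .07 gauge_short_top; python3 -c "
import cv2,pickle
from h import *
c=cap('wrist','v1'); pickle.dump(c,open('v1.pkl','wb'))"; python3 look.py 3
```

```text
39.975 [0.5003 0.1796 0.2723] [ 0.      1.     -0.0018  0.0001]
0.65 [134. 239.] [0.5477 0.2141] delta [0.0473 0.0345] sat 147.0
40.075 [0.5003 0.1799 0.2722] [ 0.0001  1.     -0.0015  0.    ]
0.61 [138. 220.] [0.5439 0.2318] delta [0.0436 0.0519] sat 24.0
pan_centre (np.float64(0.03861865177105983), array([0.5672, 0.0976, 0.0639]))
pointer None
gauge_short_top (np.float64(2.288188550701392), array([0.6938, 0.0643, 0.1105]))
gauge_tall_top (np.float64(4.5203713502471885), array([0.6925, 0.0623, 0.106 ]))
lens_centre (np.float64(3.00249561226903), array([0.5484, 0.3685, 0.2029]))
lens_pivot None
lens_handle (np.float64(0.9625508766322071), array([0.5173, 0.401 , 0.2552]))
tray (np.float64(0.9966578285513492), array([ 0.5049, -0.3262, -0.0039]))
w [195.6 245. ] [0.6348 0.1467] pan [0.6138 0.1377]  [(np.float64(1.0), array([0.6161, 0.1378, 0.0769]))]
w [198.  267.5] [0.6371 0.0809] pan [0.6159 0.0766]  [(np.float64(0.1), array([0.6195, 0.0774, 0.0731]))]
w [282.  394.9] [ 0.4477 -0.3095] pan [ 0.44  -0.286]  [(np.float64(1.7), array([ 0.4482, -0.3137, -0.0083]))]
w [230.9 256. ] [0.5367 0.0993] pan [0.5227 0.0937]  []
w [261.  401.3] [ 0.5092 -0.3224] pan [ 0.4971 -0.298 ]  [(np.float64(0.8), array([ 0.5031, -0.3091,  0.0447]))]
w [246.6 321.1] [ 0.5183 -0.0904] pan [ 0.5056 -0.0825] YELLOW [(np.float64(3.9), array([ 0.5169, -0.0944,  0.0041]))]
w [284.1 241. ] [0.3819 0.1181] pan [0.3789 0.1112] YELLOW [(np.float64(2.3), array([ 0.3816,  0.1165, -0.0118]))]
w [218.1 275.1] [0.5814 0.0506] pan [0.5642 0.0485]  []
w [218.  319.4] [ 0.5998 -0.0755] pan [ 0.5813 -0.0687] YELLOW [(np.float64(1.4), array([ 0.6004, -0.0741, -0.0011]))]
w [239.6 404.7] [ 0.5719 -0.327 ] pan [ 0.5554 -0.3022]  [(np.float64(0.2), array([ 0.5544, -0.3011,  0.0929]))]
w [170.1 273.9] [0.7235 0.0745] pan [0.6962 0.0707]  []
w [214.  239.4] [0.5786 0.1541] pan [0.5616 0.1446]  [(np.float64(3.3), array([0.5734, 0.1539, 0.0325]))]
```

Emit:
step_arm([
  [[0.04, 0, -0.02], [0, 0, 0]],
  [[0.08, 0, -0.02], [0, 0, 0]],
  [[0.1, 0, -0.02], [0, 0, 0]],
  [[0.1, 0, -0.02], [0, 0, 0]],
  [[0.1, 0, -0.02], [0, 0, 0]],
  [[0.1, 0, -0.02], [0, 0, 0]],
])

```text
t: 41.98
eef_pos: [0.5991, 0.1805, 0.2525]
orientation: [0.0, 1.0, -0.001, -0.0]
contact_force: [-0.2, -0.3, 0.5]
gripper_width: 0.0513
grasp_force: 0.0
```

```bash
python3 -c "
import cv2,pickle
from h import *
c=cap('wrist','v2'); pickle.dump(c,open('v2.pkl','wb'))
c1=pickle.load(open('v1.pkl','rb'))
o=[]
for q in (c1,c):
    r,k=map(int,pix(q,(.5455,.222,.068))); print(r,k,q['T'][1])
    a=q['frame'][r-25:r+25,k-32:k+32]; o.append(cv2.resize(a,None,fx=6,fy=12*.5,interpolation=cv2.INTER_CUBIC))
cv2.imwrite('pics/e.png',np.hstack(o))
"
```

```text
136 231 [0.56728567 0.18019688 0.41526765]
244 232 [0.66624043 0.18059008 0.39560989]
```

View pics/e.png

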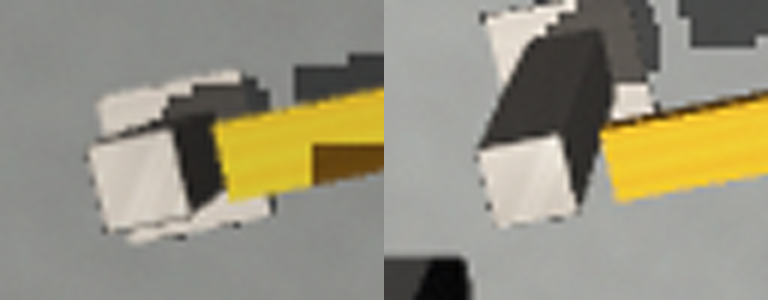

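The pointer tip and the pillar top show the same disparity between the two views (108.4 and 108.3 px), so they are level and five weights is right. I'll work out the lens target.

Run:
```python
import pickle
from h import *
from scipy.optimize import least_squares
np.set_printoptions(precision=4,suppress=True)
a,b=[pickle.load(open(f'v{i}.pkl','rb')) for i in (1,2)]
f=lambda o,x,y:(o[0]+y/6-.5+.08,o[1]+x/6-.5+.08)
A,B=(111,199),(219,200)
tip=[tri((a,f(A,*p)),(b,f(B,*q))) for p,q in [((213,127),(217,130)),((230,201),(236,202))]]
g=tri((a,f(A,140,180)),(b,f(B,145,182))); print('tip',tip,'gauge',g)
T=np.mean(tip,0); pan=np.array([.572,.1]); d=(T[:2]-g[:2])/np.linalg.norm(T[:2]-g[:2]); print('pointer by gauge',g[:2]+.017*d,'by tip',T[:2]+.004*d, 'dir',np.degrees(np.arctan2(-d[1],-d[0])))
H=np.array([[.5184,.1655],[.4735,.2501],[.5185,.4016]])
r=least_squares(lambda p:np.linalg.norm(H-p,axis=1)-.174,[.648,.285]); print('pivot',r.x,r.fun)
P=np.mean([g[:2]+.017*d,T[:2]+.004*d],0)
for piv in (r.x,np.array([.648,.285]),np.array([.6445,.2845])):
    v=P-piv; print(piv,np.linalg.norm(v),np.degrees(np.arctan2(v[1],v[0]))%360,'handle',piv+.174*v/np.linalg.norm(v))
```

```text
tip [array([0.5497, 0.2193, 0.0681]), array([0.5388, 0.2165, 0.0711])] gauge [0.542  0.2305 0.0704]
pointer by gauge [0.545  0.2138] by tip [0.545 0.214] dir 100.46095723713348
pivot [0.6453 0.2833] [-0.0008  0.001  -0.0005]
[0.6453 0.2833] 0.12197682651976087 214.6674695174635 handle [0.5022 0.1843]
[0.648 0.285] 0.1251347970637623 214.62152889410254 handle [0.5048 0.1861]
[0.6445 0.2845] 0.12198068559257658 215.36231996790832 handle [0.5026 0.1838]
```

Emit:
step_arm([
  [[-0.01, 0.05, 0.06], [0, 0, 0]],
  [[-0.03, 0.1, 0.08], [0, 0, 0]],
  [[-0.05, 0.15, 0.08], [0, 0, 0]],
  [[-0.07, 0.2, 0.08], [0, 0, 0]],
  [[-0.081, 0.222, 0.08], [0, 0, 0]],
  [[-0.081, 0.222, 0.08], [0, 0, 0]],
  [[-0.081, 0.222, 0.08], [0, 0, 0]],
  [[-0.081, 0.222, 0.04], [0, 0, 0]],
  [[-0.081, 0.222, 0.0], [0, 0, 0]],
  [[-0.081, 0.222, -0.03], [0, 0, 0]],
  [[-0.081, 0.222, -0.03], [0, 0, 0]],
  [[-0.081, 0.222, -0.03], [0, 0, 0]],
], hand=1)

```text
t: 43.52
eef_pos: [0.5204, 0.402, 0.2237]
orientation: [-0.0, 1.0, -0.002, 0.001]
contact_force: [-0.8, 0.2, 0.2]
gripper_width: 0.0855
grasp_force: 0.0
```

Emit:
step_arm([
  [[0, 0, 0], [0, 0, 0]],
  [[0, 0, 0], [0, 0, 0]],
  [[0, 0, 0], [0, 0, 0]],
  [[0, 0, 0], [0, 0, 0]],
  [[0, 0, 0], [0, 0, 0]],
  [[0, 0, 0], [0, 0, 0]],
], hand=0)

```text
t: 44.28
eef_pos: [0.5187, 0.4032, 0.2226]
orientation: [-0.001, 1.0, -0.001, -0.0]
contact_force: [-2.3, 2.1, 3.0]
gripper_width: 0.0118
grasp_force: 58.4
```

Emit:
step_arm([
  [[-0.016, -0.019, 0], [0, 0, 4]],
  [[-0.0285, -0.04, 0], [0, 0, 8]],
  [[-0.038, -0.062, 0], [0, 0, 12]],
  [[-0.044, -0.0855, 0], [0, 0, 16]],
  [[-0.047, -0.1095, 0], [0, 0, 20]],
  [[-0.0467, -0.134, 0], [0, 0, 24]],
  [[-0.043, -0.158, 0], [0, 0, 28]],
  [[-0.036, -0.181, 0], [0, 0, 32]],
  [[-0.0255, -0.203, 0], [0, 0, 36]],
  [[-0.0165, -0.2177, 0], [0, 0, 40]],
  [[-0.0165, -0.2177, 0], [0, 0, 40]],
  [[-0.0165, -0.2177, 0], [0, 0, 40]],
])

```text
t: 45.78
eef_pos: [0.5004, 0.1815, 0.2224]
orientation: [0.002, 0.94, 0.341, -0.003]
contact_force: [-5.8, -4.9, 7.6]
gripper_width: 0.0123
grasp_force: 59.8
```

Emit:
step_arm([
  [[0, 0, 0], [0, 0, 0]],
  [[0, 0, 0], [0, 0, 0]],
  [[0, 0, 0], [0, 0, 0]],
])

```text
t: 46.15
eef_pos: [0.5002, 0.1817, 0.2225]
orientation: [0.002, 0.94, 0.341, -0.003]
contact_force: [-6.0, -5.7, 6.2]
gripper_width: 0.0124
grasp_force: 59.8
```

Emit:
step_arm([
  [[0, 0, 0], [0, 0, 0]],
  [[0, 0, 0], [0, 0, 0]],
  [[0, 0, 0], [0, 0, 0]],
  [[0, 0, 0], [0, 0, 0]],
], hand=1)

```text
t: 46.65
eef_pos: [0.5028, 0.1848, 0.222]
orientation: [0.0, 0.94, 0.341, -0.0]
contact_force: [-0.5, 0.1, 0.6]
gripper_width: 0.0827
grasp_force: 0.0
```

Emit:
step_arm([
  [[0, 0, 0.05], [0, 0, 0]],
  [[0, 0, 0.1], [0, 0, 0]],
  [[-0.03, 0, 0.14], [0, 0, 0]],
  [[-0.04, 0, 0.18], [0, 0, 0]],
  [[-0.04, 0, 0.18], [0, 0, 0]],
  [[-0.04, 0, 0.18], [0, 0, 0]],
  [[-0.04, 0, 0.18], [0, 0, 0]],
])

```text
t: 47.52
eef_pos: [0.4625, 0.1846, 0.4004]
orientation: [-0.0, 0.94, 0.341, -0.002]
contact_force: [0.1, 0.3, -0.5]
gripper_width: 0.0855
grasp_force: 0.0
```

Run:
```python
from h import *
np.set_printoptions(precision=4,suppress=True)
c=cap('wrist','f')
print(robot.observe()['eef_pos'],c['T'][1])
for k,z in [('lens_centre',.206),('lens_pivot',.211),('lens_handle',.251),('pointer',.07)]:
    for d in robot.spot_point('wrist',k): print(k,d['conf'],d['centre'],atz(c,d['centre'],z))
print(pix(c,(.545,.214,.206)))
for n in('top','scene'):
    q=cap(n)
    for k,z in [('lens_centre',.206),('lens_handle',.251),('lens_pivot',.211)]:
        for d in robot.spot_point(n,k)[:1]: print(n,k,d['conf'],atz(q,d['centre'],z))
```

```text
[0.4625 0.1846 0.4005] [0.5142 0.2284 0.5433]
lens_centre 0.58 [94.8, 313.4] [0.5446 0.2127 0.206 ]
lens_pivot 0.32 [129.2, 354.3] [0.5457 0.1663 0.211 ]
lens_handle 0.95 [160.9, 310.2] [0.5017 0.1838 0.251 ]
(np.float64(93.4406165497161), np.float64(312.59796488477247))
top lens_centre 0.88 [0.5397 0.2096 0.206 ]
top lens_handle 0.77 [0.4984 0.1792 0.251 ]
scene lens_centre 0.77 [0.5415 0.2098 0.206 ]
scene lens_handle 0.73 [0.5053 0.1889 0.251 ]
scene lens_pivot 0.75 [0.6495 0.2793 0.211 ]
```

View pics/f.png

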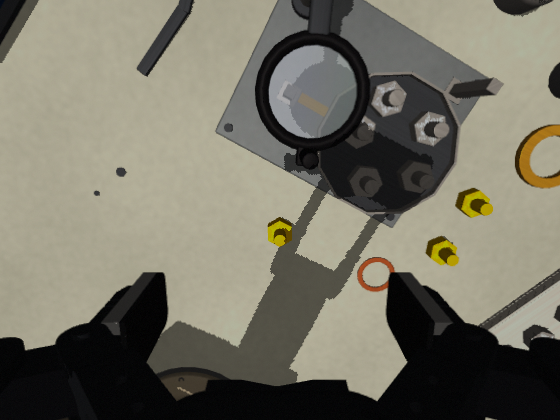

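The ring is centred at pixel (313,91) and the pointer-tip target projects to (312.6,93.4), so the lens is centred to about 2 mm. The five weights are undisturbed on the pan, so I'll hand in.

```bash
python3 -c "
from plant import robot
print(robot.finish_job())"
```

```text
the job is handed in; nothing more can be done
None
```

The job is handed in at about 48 s of robot time: the magnifier was swung clear first, five weights on the pan bring the pointer level with the short pillar to within about 1 mm, the other three weights are in the tray, and the lens is back over the pointer's tip to within about 2 mm.

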